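# Load a sample panel into the spring holding jig

### The job

Push the square grey sample panel up the ramp of the wooden jig, over the lip, so that it lies flat in the bed behind it, then slide the clamp jaw in against its edge until the jaw's sprung rubber pad pins it square against the side stop with the spring about half compressed (roughly 6 N). Shove gently (under about 25 N on the panel), never run the spring solid, let go of everything and disturb nothing else on the bench.

Things in the scene. Friction and masses are not known exactly. Their poses are not given: they have to be found in the camera images.
- jig: Fixed wooden holding jig, about square to the bench. x points away from the robot, y (push direction) to the robot's left, z up. Origin on the bench (z 0), mid-width of the ramp, under the bed-side face of the lip. In mm: bed top z 6, from y 0 to 108, then a rigid end stop (top z 22). The panel's centre belongs at y 50 to 58. Side stop on the bed's +x side, clamp jaw on its -x side.
- lip (a point): Mid-width of the lip's top, at its bed-side edge (jig x 0, y 0, z 10 mm), axes as the jig's. Lip top flat from y -8 to 0, z 10, then a 4 mm drop to the bed. The ramp before it is 130 wide (x -65 to 65) and rises from the bench at y -65 to z 10 at y -8 (10 degrees). The panel enters freely when its centre crosses the lip at x -9 to 4.
- bed (a point): Middle of the bed's top (jig x 0, y 54, z 6 mm), axes as the jig's. The rigid wooden side stop beyond it (18 wide, y 22 to 102, top z 24, slanting lead-in at the ramp end) has its panel-side face anywhere from jig x 55 to 67, set differently each time and not measured: find it by feel. No force is needed to seat the panel flat: its tail drops once past the lip.
- panel: Loose square sample panel, wood core, plain grey laminate faces, 100 x 100 x 22 thick (mm), 0.13 to 0.25 kg, too wide to grasp; starts flat on the bench before the ramp, within about 0.2 rad of square to the jig. Origin: centre of its underside; z up. Friction about 0.5 to 0.7.
- jaw: Clamp jaw: aluminium carriage sliding along the jig's +x (45 mm travel, starts fully back at jig x -60, y 54), drag about 12 N; stays where left. Origin on the bed under the middle of the pad's face with spring relaxed; axes as the jig's. Black rubber pad, 60 wide, z 8 to 26 above the bench, sprung: gives back 2 N per mm, no preload, solid after 6 mm (12 N). The pad moves separately.
- jaw_grip (a point): Centre of the top of the jaw's upright wooden grip plate: 12 thick along jig x, 40 wide along jig y, rising from z 9 to z 53 mm above the bench. 64 mm behind the jaw's origin (-x). Can be pushed on its back face or pinched from above; 29 mm clear in front of it to the aluminium cheek, nothing behind it.
- sanding_block: Loose cork sanding block 65 x 110 x 32 mm, robot's side of the ramp; bystander, leave alone. Origin at its underside.
- offcut: Loose plywood offcut 35 x 130 x 20 mm, far side of the ramp; bystander, leave alone. Origin at its underside.
- tub: White tub with yellow band and brown lid, 96 mm across, 100 mm tall; bystander, leave alone. Origin at its underside.
- scraper: Steel scraper 100 x 85 mm with a wooden back, lying flat, 14 mm high; bystander, leave alone. Origin at its underside.
- brush: Dark wooden bench brush 180 x 45 x 43 mm; bystander, leave alone. Origin at its underside.
- clamp: Steel bar clamp lying flat, about 290 mm long, 28 mm high; bystander, leave alone. Origin at its underside.

How it is judged:
On the way, in this order (a step that is already met when the one before it is completed fails the run):
1. the panel is over the lip and lies flat in the bed (z of panel in the frame of jig between 0.004 and 0.0078 m and y of panel in the frame of jig between 0.047 and 0.061 m and angle between panel's own z axis and vertical below 0.025 rad), for 0.2 s.
2. the jaw's sprung pad presses the panel with 3.5 to 10 N (contact force between jaw and panel between 3.5 and 10 N), for 0.3 s.
At the end, for the whole second after the job is handed in: The panel lies flat in the bed behind the lip (underside within 2 mm of the bed, centre at jig y 47 to 61 mm), square to the jig within 2 degrees, still, and the jaw's sprung pad presses it against the side stop with 3.5 to 10 N (spring compressed about 2 to 5 mm of its 6), with the robot clear (all of step 1 and all of step 2 and angle between the x axis of panel and the x axis of jig, either way round below 0.035 rad and linear speed of panel below 0.01 m/s); the robot touches nothing.
It fails at once if the panel is squeezed by the jaw with more than 16 N (spring run solid) (contact force between jaw and panel above 16 N).
It fails at once if the robot shoves the panel with more than 28 N (contact force between any of the arm, the fingers and panel above 28 N).
It fails at once if a bystander is moved by more than 20 mm (distance of any of sanding_block, offcut, tub, scraper, brush, clamp from where it was at the start of the episode above 0.02 m).
It also fails if it takes over 67 s, if anything falls off the work surface, if the arm or the gripper's body presses on something with over 40 N, if the wrist force passes 120 N, or if a joint passes its speed limit or range.

### The arm

A 7-joint arm with a two-finger parallel gripper is mounted at the origin on the work surface. World frame = base frame: x ahead of the robot, y to its left, z up, the work surface at z = 0. Lengths are in m, angles in rad, forces in N, time in s.
With the tool pointing down it reaches from about 0.35 to 0.9 m from the base axis. Payload 7.2 kg.
Tool frame: the origin (TCP) lies on the centre line of the jaws, within the pads' length; the fingertips stand 11 mm ahead of it and the grasp point (between the pads) lies 8 mm behind it; z points along the fingers, y is the line along which they close (so a half turn about z gives the same grasp; the last joint's range is limited). The gripper opens to 85 mm and grips with 20 to 120 N. Pads are 22 mm wide; open, the fingers measure 114 mm over their backs; the gripper's body (76 mm by 85 mm) begins 54 mm behind the grasp point. The pads swing forward as they close: fully open they stand 13 mm farther back than shut.
Start: joints at [-1.347, 0.411, -0.013, 1.596, 0.006, 1.134, -0.082], TCP at [0.18, 0.599, 0.242] pointing down, gripper open.
Joint ranges: [-2.95, 2.95], [-0.29, 1.99], [-1.47, 1.44], [0.14, 2.54], [-1.03, 4.17], [0.13, 1.85], [-2.86, 2.86]. Speed limits (rad/s): [2.39, 2.39, 3.01, 3.01, 3.14, 3.14, 3.14].

### API

Orientations are given as a unit quaternion [w, x, y, z].
In Python, from station import robot gives the robot as it stands.
- The arm moves only by the shell command python3 -m inch 'ROWS' [OPENING]. ROWS is text: rows parted by semicolons, each of 4 numbers parted by spaces: the shift along the tool's x, y, z in mm, then the turn about the tool's z in degrees. In form: tx ty tz yaw; .... A call has exactly 10 rows; each row is the pose to reach, as a shift and turn from the pose commanded when the call began, along the tool's axes at that moment; what a row does not reach only later rows make up. A row lasts 1/12 s, in which the tool goes at most 41.7 mm and 7.16 degrees, less where a joint would pass 70% of its speed; a pose out of reach is approached as far as the arm can. A call with a gripper value outside its range is refused whole. OPENING is the finger opening in mm, from 0 to 85.4, set as the call begins (- or left out, the last holds). The fingers move at their own pace and stop on an object; the grip force is fixed at half the most. Time passes only in rows, so rows that repeat a pose let the fingers close, or fill a call up. It gives the time, the measured TCP pose, the force, the opening and the grip force at its end, in the units of the state.
- robot.state(): the state, without advancing time (a new reading comes with each control period).
- robot.read_camera(name): name is "scene" or "top" or "wrist"; returns a dict with "frame" (384x512x3 uint8, red, green, blue), "K" (3x3 intrinsics, pixels), "dist" ([k1, k2, p1, p2, k3] as OpenCV has them; the pictures are not rectified), "world_from_camera" (4x4, takes a point from camera to world coordinates); the wrist camera has in their place "T_tool_cam" (4x4, takes a point from camera to tool coordinates, whose origin is the TCP and whose axes are the flange's). Camera axes: x right, y up, looking along -z (the intrinsics and any distortion apply to the point x, -y, -z); pixel columns grow to the right and rows downward; lengths in m; the calibration is good to about 2 mm. A picture is of the moment at which its call begins: read the wrist's pose just before it. There is no depth.
- robot.close_job(): hands the job in; it is judged then, once.
Trained networks look in the newest picture that a camera, given by its name, has taken for a name from the list of things; names that differ only in an ending like _2 or _b are one class to them, and where a whole thing is asked for, a point or a joint stands for the part that bears it (a point fixed in the world has none). Each returns a list of dicts, best first, with "p" (0 to 1); they miss things now and then, are a little off and sometimes report something else, mostly with a low value. They report only what shows in the picture. A call takes as long as a camera call.
- robot.silhouettes(camera, target): "pixels" (384x512 bool, what is visible of it) and "rect" ([left, top, right, bottom] in pixels, round what is visible of it).
- robot.pinpoint(camera, target): "position" ([column, row] in pixels: a listed point, or the origin of a listed thing).
The state is a dict: "time_s": time; "joint_pos": joint angles; "qd": joint speeds; "tau": joint torques, N m; "tcp_pos": TCP position; "tool_rot": TCP orientation; "ft_force": force on the tool from outside, world axes, zero at the start; "moment": the same for the moment, N m; "gripper_width": finger opening in m; "gripper_force": force on a finger pad.
Only numpy, scipy, OpenCV 4.12 (cv2) and the standard library are available. Lean on these libraries where they do the work, as an engineer would, in place of code of your own. Each camera call takes 0.05 s, during which the arm holds its last target. There are 200 camera calls.

## Working session

There is one attempt and no reset: what is moved stays moved. The work goes in short steps, Python scripts to look and compute and a shell command to move; the robot and the scene stay as the last step left them, time stands still between calls to the robot, and variables do not carry over. Pictures are saved under pics/ and viewed, at most 10 in all, crops included, and the job is handed in when it is done.

```bash
mkdir -p pics; ls; cat > h.py <<'E'
import numpy as np, cv2
from station import robot
def ray(cam,px):
    K=np.array(cam["K"]);d=np.array(cam["dist"])
    u=cv2.undistortPoints(np.array([[px]],float),K,d)[0,0]
    T=np.array(cam["world_from_camera"])
    return T[:3,3],T[:3,:3]@np.array([u[0],-u[1],-1])
def at_z(cam,px,z):
    o,r=ray(cam,px); return o+r*(z-o[2])/r[2]
def proj(cam,P):
    T=np.linalg.inv(np.array(cam["world_from_camera"]));p=T[:3,:3]@np.array(P)+T[:3,3]
    return cv2.projectPoints(np.array([[p[0],-p[1],-p[2]]]),np.zeros(3),np.zeros(3),np.array(cam["K"]),np.array(cam["dist"]))[0].ravel()
E
python3 - <<'E'
from h import *
Z={'jig':0,'lip':.01,'bed':.006,'panel':0,'jaw':.006,'jaw_grip':.053,'sanding_block':0,'offcut':0,'tub':0,'scraper':0,'brush':0,'clamp':0}
for c in ('top','scene'):
    cam=robot.read_camera(c); cv2.imwrite(f'pics/{c}0.png',cam['frame'][:,:,::-1])
    for n,z in Z.items():
        for r in robot.pinpoint(c,n)[:1]: print(c,n,round(r['p'],2),np.round(r['position'],1),np.round(at_z(cam,r['position'],z),4))
    if c=='top':
      for n,z in (('panel',.022),('jaw_grip',.053)):
        for r in robot.silhouettes(c,n)[:1]:
            k=np.argwhere(r['pixels'])[:,::-1].astype(np.float32)
            q=cv2.boxPoints(cv2.minAreaRect(k)); print(n,r['p'],[np.round(at_z(cam,p,z)[:2],4).tolist() for p in q])
print(robot.state())
E
```

```text
pics
top jig 0.61 [254.4 175.6] [0.6382 0.0118 0.    ]
top lip 0.61 [257.7 180.2] [6.202e-01 4.000e-04 1.000e-02]
top bed 0.78 [241.1 179.4] [0.6235 0.0573 0.006 ]
top panel 0.91 [297.5 169.8] [ 0.6592 -0.1373  0.    ]
top jaw 0.8 [240.3 195.6] [0.5674 0.0595 0.006 ]
top sanding_block 0.86 [281.6 218.7] [ 0.4896 -0.0809  0.    ]
top offcut 0.7 [273.5 142.1] [ 0.7581 -0.0547  0.    ]
top tub 0.56 [356.7 163.4] [ 0.6831 -0.3456  0.    ]
top scraper 0.71 [373.2 235.8] [ 0.4309 -0.3936  0.    ]
top brush 0.83 [145.4 223.6] [0.4698 0.3841 0.    ]
top clamp 0.64 [140.  160.1] [0.6928 0.4143 0.    ]
panel 0.77 [[0.6789, -0.0778], [0.7121, -0.1816], [0.6069, -0.211], [0.5748, -0.1083]]
jaw_grip 0.57 [[0.7022, 0.1421], [0.7187, -0.0443], [0.4726, -0.0634], [0.4568, 0.1175]]
scene jig 0.68 [265.7 225.2] [0.6268 0.0148 0.    ]
scene lip 0.75 [261.9 257.2] [ 0.7679 -0.0729  0.01  ]
scene bed 0.57 [277.5 219.4] [0.6233 0.0608 0.006 ]
scene panel 0.63 [218.  241.3] [ 0.6333 -0.1542  0.    ]
scene jaw 0.63 [269.6 210.8] [0.5671 0.0617 0.006 ]
scene jaw_grip 0.79 [257.5 188. ] [0.4821 0.0584 0.053 ]
[... 383 characters left out ...]
1.34716599,  0.41109629, -0.01268215,  1.59616026,  0.00559876,
        1.13431152, -0.08222237]), 'qd': array([-2.62611568e-04, -1.43286685e-03, -4.70752601e-04, -1.42887417e-05,
       -4.74542732e-04,  7.84156497e-05,  1.08678848e-03]), 'tau': array([ 1.91797044e-03, -6.00406551e+01,  6.81838989e-01, -2.99732620e+01,
        1.39974229e-02,  2.25050389e-03,  1.21661810e-05]), 'tcp_pos': array([0.17984111, 0.59858808, 0.24231619]), 'tool_rot': array([4.96302391e-06, 1.45412839e-01, 9.89371066e-01, 2.97614854e-05]), 'ft_force': array([-0.31559106, -0.37952508,  0.3102216 ]), 'moment': array([ 0.0118778 ,  0.026106  , -0.07019258]), 'gripper_force': 0.0, 'gripper_width': 0.08539052584113822}
```

```bash
python3 - <<'E'
import cv2
i=cv2.imread('pics/top0.png')[110:250,190:330]; cv2.imwrite('pics/top0c.png',cv2.resize(i,(588,588),interpolation=cv2.INTER_CUBIC))
E
```

```text
(no output)
```

View pics/top0c.png

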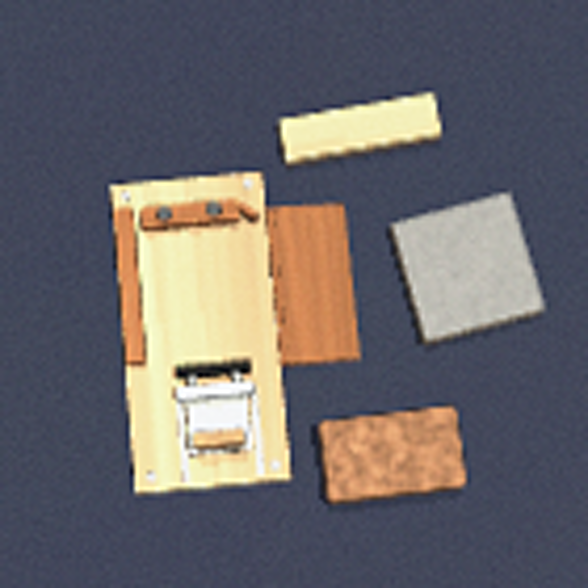

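View pics/scene0.png

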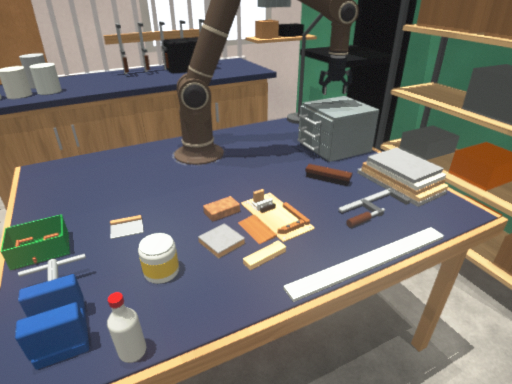

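The top crop shows the jig turned about +5° (lip edge crop px (270,207)–(283,363)). The panel (corners (390,228),(512,193),(546,307),(427,340)) is turned about +16°, with the block and offcut clear of the ramp. The scene view shows the bench around the jig free.

```bash
cat >> h.py <<'E'
from scipy.spatial.transform import Rotation as Ro
def R_tool(s=None):
    q=(s or robot.state())['tool_rot']; return Ro.from_quat([q[1],q[2],q[3],q[0]])
def rows_to(P,ang=None):
    "shift in tool axes (mm), yaw deg so tool y points at world angle ang (deg)"
    s=robot.state();R=R_tool(s); d=R.inv().apply(np.array(P)-s['tcp_pos'])*1000
    ty=R.apply([0,1,0]);a=np.degrees(np.arctan2(ty[1],ty[0]))
    print('tcp',np.round(s['tcp_pos'],4),'tool y ang',round(a,2),'shift',np.round(d,1),'yaw',None if ang is None else round((a-ang+90)%180-90,2))
E
python3 - <<'E'
from h import *
cam=robot.read_camera('top')
f=lambda x,y,z: at_z(cam,(190+(x+.5)/4.2-.5,110+(y+.5)/4.2-.5),z)[:2]
print('lip',f(270,207,.01),f(283,363,.01),'ramp toe',f(345,204,0),f(359,358,0))
b=[f(110,185,.006),f(262,172,.006),f(290,480,.006),f(135,493,.006)];print('board',b)
p=np.array([f(390,228,.022),f(512,193,.022),f(546,307,.022),f(427,340,.022)]);print('panel',p,p.mean(0))
for q in (p[0]-p[3],p[1]-p[2],p[0]-p[1],p[3]-p[2],b[1]-b[2],b[0]-b[3],b[0]-b[1],b[3]-b[2],f(270,207,.01)-f(283,363,.01)): print(np.degrees(np.arctan2(q[1],q[0])).round(1),np.linalg.norm(q).round(4))
rows_to([.645,-.215,.15],5)
E
```

```text
lip [0.694886   0.01368314] [0.5654385  0.00270807] ramp toe [ 0.70007438 -0.04833435] [ 0.57126464 -0.05921443]
board [array([0.71427963, 0.14608091]), array([0.7255964 , 0.02041359]), array([ 0.47118541, -0.00317428]), array([0.46013694, 0.12107878])]
panel [[ 0.67479579 -0.08392286]
 [ 0.70460662 -0.18410252]
 [ 0.60997716 -0.20963943]
 [ 0.58267982 -0.11289373]] [ 0.64301485 -0.14763963]
17.5 0.0966
15.1 0.098
106.6 0.1045
105.8 0.1005
5.3 0.2555
5.6 0.2554
95.1 0.1262
95.1 0.1247
4.8 0.1299
tcp [0.1798 0.5986 0.2423] tool y ang 73.28 shift [-679.6 -645.4   92.3] yaw 68.28
```

```bash
python3 -m inch '0 0 -40 0;-30 -30 -40 3;-60 -60 -40 8;-90 -90 -40 14;-120 -115 -30 20;-150 -145 -20 27;-180 -170 -10 34;-210 -200 0 40;-240 -230 0 47;-270 -258 0 50' 65; python3 -c "
from h import *
rows_to([.649,-.2285,.2],5.1)"
```

```text
time_s: 2.28
tcp_pos: [0.3626, 0.2746, 0.2419]
tool_rot: [-0.0, 0.553, 0.833, -0.0]
ft_force: [0.7, 0.8, 0.2]
gripper_width: 0.0649
gripper_force: 0.0
tcp [0.3626 0.2746 0.2419] tool y ang 22.9 shift [-574.9   68.    41.9] yaw 17.8
```

```bash
python3 -m inch '-40 5 4 2;-80 10 8 4;-120 14 12 6;-160 19 16 8;-200 24 20 10;-240 29 24 12;-280 34 28 14;-320 39 32 16;-360 43 36 17.8;-400 48 40 17.8' ; python3 -c "
from h import *
rows_to([.649,-.2285,.2],5.1)"
```

```text
time_s: 3.12
tcp_pos: [0.5654, -0.0734, 0.2022]
tool_rot: [0.0, 0.673, 0.74, 0.0]
ft_force: [1.2, 0.8, -0.0]
gripper_width: 0.0649
gripper_force: 0.0
tcp [ 0.5654 -0.0734  0.2022] tool y ang 5.4 shift [-162.2   68.6    2.2] yaw 0.3
```

```bash
python3 -m inch '-30 14 0 .3;-60 28 0 .3;-90 42 0 .3;-120 55 0 .3;-150 68 0 .3;-162 68 2 .3;-162 68 2 .3;-162 68 2 .3;-162 68 2 .3;-162 68 2 .3' ; python3 - <<'E'
from h import *
rows_to([.649,-.2285,.03],5.1)
s=robot.state();cam=robot.read_camera('wrist')
T=np.eye(4);T[:3,:3]=R_tool(s).as_matrix();T[:3,3]=s['tcp_pos']
cam['world_from_camera']=T@np.array(cam['T_tool_cam'])
cv2.imwrite('pics/w1.png',cam['frame'][:,:,::-1])
for n,z in (('panel',0),('lip',.01),('tub',0)):
    for r in robot.pinpoint('wrist',n)[:1]: print(n,r['p'],r['position'],at_z(cam,r['position'],z))
E
```

```text
time_s: 3.95
tcp_pos: [0.6479, -0.2243, 0.2004]
tool_rot: [-0.0, 0.674, 0.739, 0.001]
ft_force: [-0.7, 0.0, 0.6]
gripper_width: 0.065
gripper_force: 0.0
tcp [ 0.6479 -0.2243  0.2004] tool y ang 5.31 shift [ -4.5   0.6 170.4] yaw 0.21
panel 0.82 [248.1, 88.6] [ 0.64140803 -0.14814399  0.        ]
tub 0.81 [271.1, 267.8] [ 6.85386518e-01 -3.40167485e-01  5.55111512e-17]
```

View pics/w1.png

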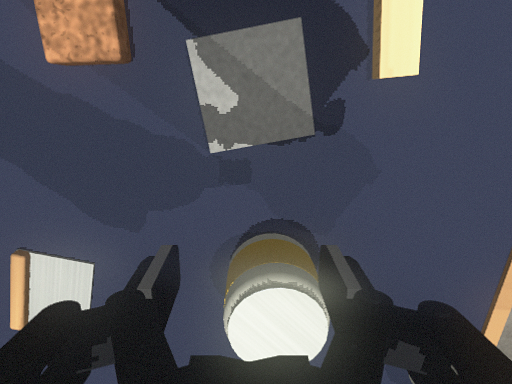

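The wrist view shows the panel at px (187..315, 18..153) ahead of the fingers, with the tub behind at (270,330). It agrees with the top estimate.

```bash
python3 -m inch '-4 0 30 0;-4 0 65 0;-4 0 100 0;-4 0 130 0;-4 0 150 0;-4 0 160 0;-4 0 165 0;-4 0 170 0;-4 0 170 0;-4 0 170 0'; python3 -m inch '0 0 3 0;0 0 6 0;0 0 9 0;0 0 9 0;0 0 11 0;0 0 11 0;0 0 12 0;0 0 12 0;0 0 12 0;0 0 12 0'
```

```text
time_s: 4.98
tcp_pos: [0.649, -0.2307, 0.0316]
tool_rot: [0.001, 0.674, 0.738, 0.0]
ft_force: [-0.3, -0.2, 0.6]
gripper_width: 0.0647
gripper_force: 0.0
time_s: 5.82
tcp_pos: [0.6483, -0.2305, 0.0183]
tool_rot: [0.0, 0.674, 0.738, 0.0]
ft_force: [-1.4, 0.6, 0.2]
gripper_width: 0.0652
gripper_force: 0.0
```

```bash
python3 -m inch '0 0 2 0;0 0 4 0;0 0 4 0;0 0 5 0;0 0 6 0;0 0 6 0;0 0 6 0;0 0 6 0;0 0 6 0;0 0 6 0'; python3 -m inch '0 0 1 0;0 0 2 0;0 0 3 0;0 0 3 0;0 0 3 0;0 0 3 0;0 0 3 0;0 0 3 0;0 0 3 0;0 0 3 0'
```

```text
time_s: 6.65
tcp_pos: [0.6483, -0.2305, 0.0124]
tool_rot: [0.0, 0.674, 0.738, 0.0]
ft_force: [-1.0, 0.3, 0.7]
gripper_width: 0.0651
gripper_force: 0.0
time_s: 7.48
tcp_pos: [0.6482, -0.2305, 0.0093]
tool_rot: [0.0, 0.674, 0.738, 0.0]
ft_force: [0.7, 0.0, -0.1]
gripper_width: 0.0652
gripper_force: 0.0
```

```bash
python3 -m inch '0 0 1 0;0 0 2 0;0 0 3 0;0 0 3 0;0 0 3 0;0 0 3 0;0 0 3 0;0 0 3 0;0 0 3 0;0 0 3 0'
```

```text
time_s: 8.32
tcp_pos: [0.6482, -0.2305, 0.0063]
tool_rot: [0.0, 0.674, 0.738, 0.0]
ft_force: [-0.2, 0.4, -0.7]
gripper_width: 0.0651
gripper_force: 0.0
```

```bash
python3 -m inch '0 0 1 0;0 0 2 0;0 0 3 0;0 0 3 0;0 0 3 0;0 0 3 0;0 0 3 0;0 0 3 0;0 0 3 0;0 0 3 0'
```

```text
time_s: 9.15
tcp_pos: [0.6484, -0.2305, 0.0048]
tool_rot: [0.0, 0.674, 0.738, 0.0]
ft_force: [-3.6, 1.9, 13.4]
gripper_width: 0.0649
gripper_force: 6.3
```

```bash
python3 -m inch '0 0 -8 0;0 0 -15.5 0;-2 0 -15.5 0;-5 0 -15.5 0;-8 0 -15.5 0;-11 0 -15.5 0;-14 0 -15.5 0;-17 0 -15.5 0;-20 0 -15.5 0;-23 0 -15.5 0'; python3 -m inch '-3 0 0 0;-6 0 0 0;-9 0 0 0;-12 0 0 0;-15 0 0 0;-18 0 0 0;-21 0 0 0;-24 0 0 0;-27 0 0 0;-30 0 0 0'
```

```text
time_s: 9.98
tcp_pos: [0.6502, -0.2538, 0.0186]
tool_rot: [-0.0, 0.675, 0.738, -0.0]
ft_force: [-0.9, -0.7, 0.3]
gripper_width: 0.0651
gripper_force: 0.0
time_s: 10.82
tcp_pos: [0.6532, -0.2822, 0.0187]
tool_rot: [-0.001, 0.674, 0.739, 0.001]
ft_force: [0.0, 4.3, 1.4]
gripper_width: 0.0648
gripper_force: 0.0
```

```bash
cat >> h.py <<'E'
O=np.array([.630,.0085]);A=np.radians(5.1)
def jig(P):
    d=np.array(P)[:2]-O; return np.array([d[0]*np.cos(A)+d[1]*np.sin(A),-d[0]*np.sin(A)+d[1]*np.cos(A)])*1000
def look(name,things,png=None):
    s=robot.state();cam=robot.read_camera(name)
    if name=='wrist':
        T=np.eye(4);T[:3,:3]=R_tool(s).as_matrix();T[:3,3]=s['tcp_pos']
        cam['world_from_camera']=T@np.array(cam['T_tool_cam'])
    if png: cv2.imwrite('pics/'+png,cam['frame'][:,:,::-1])
    for n,z in things:
        for r in robot.pinpoint(name,n)[:1]:
            P=at_z(cam,r['position'],z);print(name,n,round(r['p'],2),np.round(r['position'],1),np.round(P,4),'jig',np.round(jig(P),1))
    print('tcp jig',np.round(jig(s['tcp_pos']),1),s['tcp_pos'][2].round(4),'f',np.round(s['ft_force'],1))
    return cam
E
python3 -c "
from h import *
look('wrist',[('panel',0),('lip',.01),('bed',.006),('jaw',.006)],'w2.png')"
```

```text
tcp jig [  -2.7 -291.6] 0.0187 f [0.  4.3 1.4]
```

View pics/w2.png

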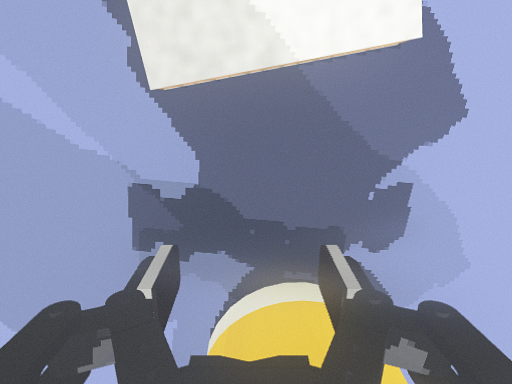

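I went the wrong way: tool +x is the push direction. The picture shows the tub (yellow, px (300,340)) right behind the gripper, so I'll back off at once and check how far it moved.

```bash
python3 -m inch '4 0 0 0;8 0 0 0;13 0 0 0;18 0 0 0;23 0 0 0;28 0 0 0;33 0 0 0;38 0 0 0;43 0 0 0;45 0 0 0'; python3 -c "
from h import *
look('top',[('tub',0),('panel',0)]);look('scene',[('tub',0),('panel',0)]);look('wrist',[('tub',0),('panel',0)])"
```

```text
time_s: 11.9
tcp_pos: [0.6491, -0.2372, 0.0188]
tool_rot: [-0.0, 0.674, 0.739, 0.0]
ft_force: [0.2, -0.8, 0.8]
gripper_width: 0.0646
gripper_force: 0.0
top tub 0.68 [355.7 162.5] [ 0.6863 -0.3422  0.    ] jig [  24.9 -354.3]
top panel 0.92 [297.3 171.9] [ 0.6517 -0.1365  0.    ] jig [   8.8 -146.3]
tcp jig [  -2.8 -246.4] 0.0188 f [ 0.2 -0.8  0.8]
scene tub 0.67 [161.4 270. ] [ 0.6792 -0.3407  0.    ] jig [  18.  -352.2]
scene panel 0.72 [219.8 242.4] [ 0.6407 -0.1513  0.    ] jig [  -3.6 -160.1]
tcp jig [  -3.  -247.5] 0.0188 f [-0.1 -0.2 -0.7]
wrist panel 0.97 [255.1  52.2] [ 0.6444 -0.1478  0.    ] jig [   0.5 -157. ]
tcp jig [  -3.2 -248.2] 0.0189 f [ 0.7 -0.6  0.5]
```

The tub has moved by no more than the noise (under 3 mm). Now I push the right way, along tool +x.

```bash
python3 -m inch '4 0 0 0;8 0 0 0;12 0 0 0;15 0 0 0;18 0 0 0;21 0 0 0;24 0 0 0;27 0 0 0;30 0 0 0;33 0 0 0'; python3 -m inch '3 0 0 0;6 0 0 0;9 0 0 0;12 0 0 0;15 0 0 0;18 0 0 0;21 0 0 0;24 0 0 0;27 0 0 0;30 0 0 0';python3 -c "
from h import *
look('wrist',[('panel',0),('lip',.01)],'w3.png')"
```

```text
time_s: 13.18
tcp_pos: [0.6459, -0.2055, 0.0188]
tool_rot: [0.0, 0.674, 0.738, -0.0]
ft_force: [0.1, -0.8, 0.4]
gripper_width: 0.065
gripper_force: 0.3
time_s: 14.02
tcp_pos: [0.6433, -0.1754, 0.0188]
tool_rot: [0.0, 0.674, 0.738, 0.0]
ft_force: [0.0, -0.3, -0.2]
gripper_width: 0.065
gripper_force: 0.3
wrist panel 0.72 [277.8 124.9] [ 0.6519 -0.1134  0.    ] jig [  10.9 -123.3]
tcp jig [  -3.1 -184.4] 0.0188 f [ 0.  -0.3 -0.2]
```

View pics/w3.png

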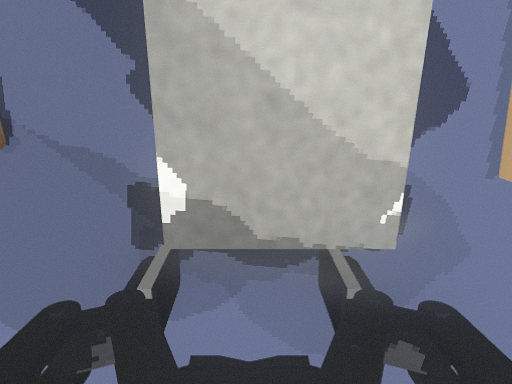

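The panel is square to the fingers (tail edge level at row 248, columns 163–397). It sits about 12 mm too far to +x, so it needs a side push. I'll check the offcut's near edge first, then go over.

```bash
python3 -m inch '-4 0 0 0;-10 0 -10 0;-10 0 -30 0;-10 20 -55 0;0 50 -60 0;25 80 -60 0;45 90 -60 0;60 90 -60 0;60 88 -60 0;60 88 -60 0' 0; python3 - <<'E'
from h import *
cam=look('wrist',[('panel',0),('offcut',0),('lip',.01)])
for n,z in (('panel',.022),('offcut',.02)):
    k=np.argwhere(robot.silhouettes('wrist',n)[0]['pixels'])[:,::-1].astype(np.float32)
    q=cv2.boxPoints(cv2.minAreaRect(k)); print(n,[np.round(jig(at_z(cam,p,z)),1).tolist() for p in q])
c=look('top',[('panel',0)])
k=np.argwhere(robot.silhouettes('top','panel')[0]['pixels'])[:,::-1].astype(np.float32)
q=cv2.boxPoints(cv2.minAreaRect(k)); print([np.round(jig(at_z(c,p,.022)),1).tolist() for p in q])
for p in ((287,163),(441,135)): print(jig(at_z(c,(190+p[0]/4.2,110+p[1]/4.2),.0)))
E
```

```text
time_s: 15.0
tcp_pos: [0.7244, -0.1082, 0.0789]
tool_rot: [-0.0, 0.674, 0.739, -0.001]
ft_force: [0.0, -0.7, 0.8]
gripper_width: 0.0004
gripper_force: 0.0
wrist panel 0.65 [143.2 204.4] [ 0.6537 -0.1133 -0.    ] jig [  12.8 -123.4]
wrist offcut 0.88 [311.2 141.6] [ 0.7611 -0.0606  0.    ] jig [124.5 -80.5]
tcp jig [  83.6 -124.7] 0.0789 f [ 0.  -0.7  0.8]
panel [[-37.1, -70.8], [65.3, -70.6], [62.3, -172.7], [-57.0, -172.7]]
offcut [[100.3, -16.7], [137.2, -14.9], [157.5, -144.3], [112.2, -147.2]]
top panel 0.76 [289.7 172. ] [ 0.6513 -0.1101  0.    ] jig [  10.7 -120.1]
tcp jig [  84.2 -126.2] 0.0791 f [ 0.7 -0.7  0.3]
[[44.1, -126.1], [39.7, -177.4], [-50.0, -167.7], [-45.7, -117.0]]
[102.28391713 -19.28957544]
[ 115.48519015 -149.50338872]
```

```bash
python3 -m inch '2 1 20 0;2 1 40 0;2 1 50 0;2 1 57 0;2 1 57 0;2 -2 57 0;2 -5 57 0;2 -8 57 0;2 -11 57 0;2 -13 57 0'; python3 - <<'E'
from h import *
cam=look('wrist',[('panel',0),('offcut',0),('lip',.01)],'w4.png')
look('top',[('panel',0)])
E
```

```text
time_s: 16.28
tcp_pos: [0.7124, -0.1073, 0.0227]
tool_rot: [0.001, 0.674, 0.738, 0.0]
ft_force: [1.2, 0.0, 0.3]
gripper_width: -0.0001
gripper_force: 0.7
wrist panel 0.56 [128.  241.5] [ 0.6513 -0.1115  0.    ] jig [  10.5 -121.4]
wrist offcut 0.6 [360.5 165. ] [ 0.7631 -0.061   0.    ] jig [126.4 -81. ]
tcp jig [  71.8 -122.7] 0.0227 f [1.2 0.  0.3]
top panel 0.84 [290.6 170.2] [ 0.6577 -0.1133  0.    ] jig [  16.7 -123.8]
tcp jig [  71.9 -122.5] 0.0221 f [ 0.2 -0.5  1.2]
```

View pics/w4.png

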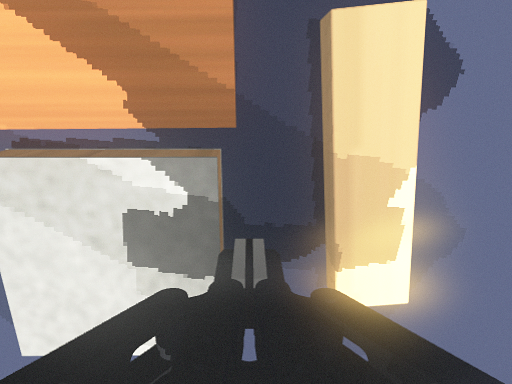

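```bash
python3 - <<'E'
from h import *
cam=look('wrist',[])
for p,z in (((235,128),0),((222,150),0),((218,157),.022),((218,240),.022),((222,245),.01),((0,130),0)): print(p,z,jig(at_z(cam,p,z)).round(1))
E
```

```text
tcp jig [  71.9 -122.5] 0.0219 f [1.2 0.6 0.2]
(235, 128) 0 [ 66.5 -63.2]
(222, 150) 0 [ 60.3 -73.4]
(218, 157) 0.022 [ 60.4 -72.3]
(218, 240) 0.022 [  59.3 -109.3]
(222, 245) 0.01 [  60.  -117.8]
(0, 130) 0 [-41.5 -64.3]
```

```bash
python3 -m inch '0 -1.5 0 0;0 -3 0 0;0 -4.5 0 0;0 -6 0 0;0 -7.5 0 0;0 -9 0 0;0 -10 0 0;0 -11 0 0;0 -11.5 0 0;0 -11.5 0 0'; python3 - <<'E'
from h import *
cam=look('wrist',[('panel',0)],'w5.png')
E
```

```text
time_s: 17.47
tcp_pos: [0.7007, -0.1083, 0.0218]
tool_rot: [-0.0, 0.674, 0.738, -0.0]
ft_force: [0.3, 0.3, 0.3]
gripper_width: 0.0004
gripper_force: 0.5
wrist panel 0.82 [125.2 244.7] [ 0.6384 -0.114   0.    ] jig [  -2.6 -122.7]
tcp jig [  60.1 -122.6] 0.0218 f [0.3 0.3 0.3]
```

View pics/w5.png

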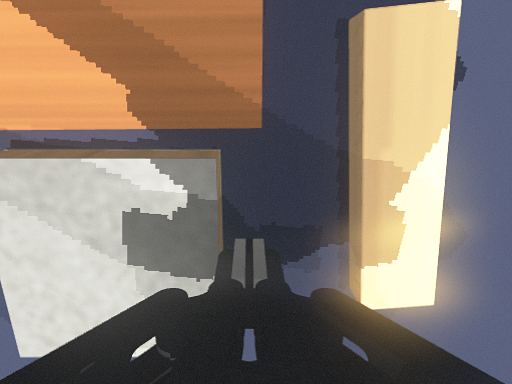

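The panel stayed square (front edge level at row 150) and is now at jig x of about -3. Going back behind it.

```bash
python3 -m inch '0 6 0 0;0 7 -20 0;0 7 -50 0;-10 5 -60 0;-40 -20 -60 0;-65 -50 -60 0;-71 -62 -60 0;-71 -62 -60 0;-71 -62 -60 0;-71 -62 -60 0' 65; python3 -m inch '0 0 20 0;0 0 40 0;0 0 55 0;0 0 63 0;0 0 63 0;3 0 63 0;6 0 63 0;9 0 63 0;12 0 63 0;15 0 63 0'; python3 -c "
from h import *
look('wrist',[('panel',0)])"
```

```text
time_s: 18.4
tcp_pos: [0.6462, -0.184, 0.0817]
tool_rot: [-0.0, 0.674, 0.739, 0.0]
ft_force: [0.8, 0.5, -0.5]
gripper_width: 0.0651
gripper_force: 0.0
time_s: 19.23
tcp_pos: [0.6447, -0.1695, 0.0197]
tool_rot: [0.001, 0.674, 0.738, 0.0]
ft_force: [-0.0, -1.4, 0.3]
gripper_width: 0.0651
gripper_force: 0.5
wrist panel 0.9 [232.7 125.1] [ 0.633  -0.1095  0.    ] jig [  -7.5 -117.8]
tcp jig [  -1.2 -178.6] 0.0197 f [-0.  -1.4  0.3]
```

```bash
R='x'; python3 -m inch '3 0 0 0;6 0 0 0;9 0 0 0;12 0 0 0;15 0 0 0;18 0 0 0;21 0 0 0;24 0 0 0;27 0 0 0;30 0 0 0'; python3 -m inch '3 0 0 0;6 0 0 0;9 0 0 0;12 0 0 0;15 0 0 0;18 0 0 0;21 0 0 0;24 0 0 0;27 0 0 0;30 0 0 0';  python3 -m inch '3 0 0 0;6 0 0 0;9 0 0 0;12 0 0 0;15 0 0 0;18 0 0 0;21 0 0 0;24 0 0 0;27 0 0 0;30 0 0 0'; python3 -c "
from h import *
look('wrist',[('panel',.01),('lip',.01),('bed',.006)],'w6.png')"
```

```text
time_s: 20.17
tcp_pos: [0.6415, -0.1394, 0.0188]
tool_rot: [0.0, 0.674, 0.738, 0.0]
ft_force: [-0.1, -1.7, 0.6]
gripper_width: 0.065
gripper_force: 0.6
time_s: 21.0
tcp_pos: [0.6387, -0.1095, 0.0187]
tool_rot: [-0.0, 0.674, 0.738, -0.0]
ft_force: [0.5, -1.7, -0.3]
gripper_width: 0.0649
gripper_force: 0.4
time_s: 21.83
tcp_pos: [0.6361, -0.0797, 0.0188]
tool_rot: [-0.0, 0.674, 0.738, 0.0]
ft_force: [0.5, -0.2, -0.1]
gripper_width: 0.0648
gripper_force: 0.4
wrist panel 0.57 [235.9 120.2] [ 0.626  -0.0163  0.01  ] jig [ -6.2 -24.4]
tcp jig [ -1.8 -88.4] 0.0188 f [ 0.5 -0.2 -0.1]
```

View pics/w6.png

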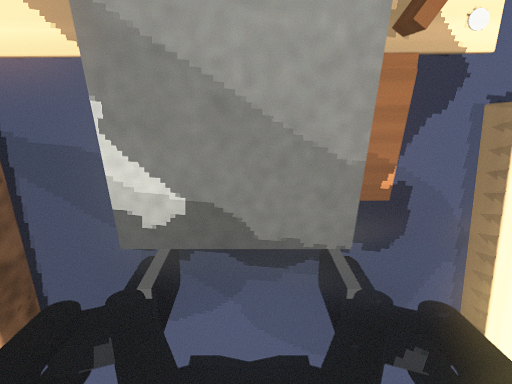

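```bash
python3 - <<'E'
from h import *
cam=look('wrist',[])
print(np.round(cam['T_tool_cam'],4).tolist(),cam['K'][0])
# tail top edge: z? 
for z in (.022,.026,.03):
  print(z,[jig(at_z(cam,p,z)).round(1).tolist() for p in ((118,248),(353,248))])
print('ramp edge',jig(at_z(cam,(391,200),0)).round(1),'board front-left corner px(75,56)',jig(at_z(cam,(415,54),.008)).round(1))
c=look('top',[('jaw',.006),('bed',.006)])
for n in ('panel','jaw'):
  r=robot.silhouettes('top',n)
  if r: print(n,r[0]['p'],r[0]['rect'])
i=c['frame'][130:230,200:320,::-1];cv2.imwrite('pics/t7.png',cv2.resize(i,(720,600),interpolation=cv2.INTER_CUBIC))
E
```

```text
tcp jig [ -1.8 -88.4] 0.0188 f [ 0.1  0.4 -0.2]
[[-0.0006, 0.9529, 0.3032, 0.0769], [1.0, 0.0008, -0.0005, 0.001], [-0.0007, 0.3032, -0.9529, -0.1315], [0.0, 0.0, 0.0, 1.0]] [328.51555631   0.         248.83508983]
0.022 [[-57.3, -77.6], [44.3, -77.5]]
0.026 [[-55.6, -75.5], [42.9, -75.4]]
0.03 [[-53.8, -73.4], [41.5, -73.4]]
ramp edge [ 67.9 -63.1] board front-left corner px(75,56) [65.6  1.4]
top jaw 0.6 [243.9 195.8] [0.5667 0.0473 0.006 ] jig [-59.6  44.2]
top bed 0.85 [242.7 180.3] [0.6204 0.0518 0.006 ] jig [-5.7 44. ]
tcp jig [ -1.8 -88.6] 0.0188 f [-0.2 -0.1 -0.4]
```

View pics/t7.png

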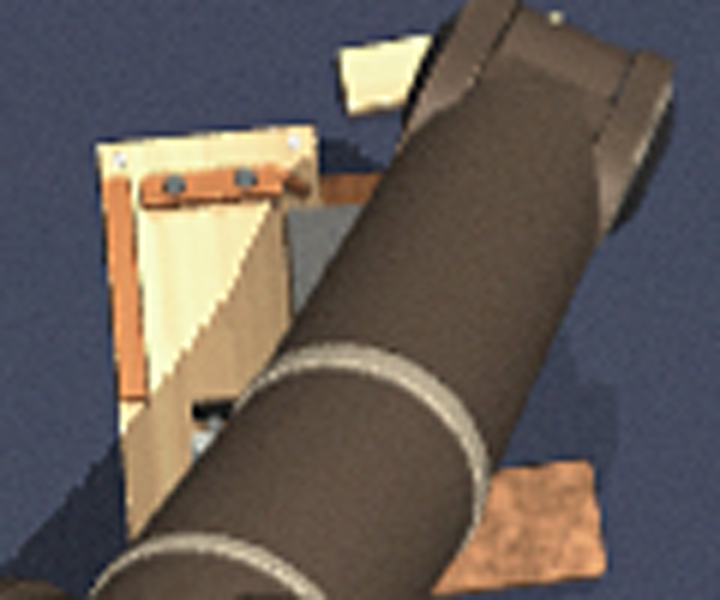

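The top view, mostly hidden by the arm, shows the panel's front-right part at (320,240) entering the bed. It sits about 5 mm too far to -x, so I'll push on diagonally.

```bash
python3 -m inch '2 .6 0 0;4 1.3 0 0;6 2.1 0 0;8 2.9 0 0;10 3.7 0 0;12 4.5 0 0;14 5.3 0 0;16 6 0 0;18 6 0 0;20 6 0 0'; python3 - <<'E'
from h import *
cam=look('wrist',[('panel',.01)])
g=cv2.cvtColor(cam['frame'],cv2.COLOR_RGB2GRAY)
r=robot.silhouettes('wrist','panel')[0];m=r['pixels']
for row in (200,225,240,246):
    c=np.flatnonzero(m[row]); print(row,c.min() if len(c) else 0,c.max() if len(c) else 0)
E
```

```text
time_s: 23.17
tcp_pos: [0.6405, -0.0595, 0.019]
tool_rot: [0.0, 0.674, 0.738, 0.0]
ft_force: [0.2, -1.6, 0.6]
gripper_width: 0.0649
gripper_force: 1.0
wrist panel 0.84 [236.1 121.4] [0.6305 0.0033 0.01  ] jig [ 0.1 -5.2]
tcp jig [  4.4 -68.7] 0.019 f [ 0.2 -1.6  0.6]
200 107 358
225 113 354
240 117 352
246 118 351
```

```bash
python3 -m inch '3 0 0 0;6 0 0 0;9 0 0 0;12 0 0 0;15 0 0 0;18 0 0 0;21 0 0 0;24 0 0 0;27 0 0 0;30 0 0 0'; python3 -m inch '2 0 0 0;4 0 0 0;6 0 0 0;8 0 0 0;10 0 0 0;12 0 0 0;14 0 0 0;16 0 0 0;18 0 0 0;20 0 0 0'; python3 - <<'E'
from h import *
cam=look('wrist',[('panel',.01)],'w8.png')
E
```

```text
time_s: 24.15
tcp_pos: [0.6373, -0.029, 0.0186]
tool_rot: [-0.0, 0.674, 0.738, -0.0]
ft_force: [-0.6, 0.2, -1.0]
gripper_width: 0.0653
gripper_force: 0.2
time_s: 24.98
tcp_pos: [0.6357, -0.0095, 0.0188]
tool_rot: [-0.0, 0.674, 0.738, 0.0]
ft_force: [0.3, -1.3, -0.3]
gripper_width: 0.0651
gripper_force: 0.2
wrist panel 0.72 [234.4 127.1] [0.6252 0.0509 0.01  ] jig [-1.  42.7]
tcp jig [  4.1 -18.5] 0.0188 f [ 0.3 -1.3 -0.3]
```

View pics/w8.png

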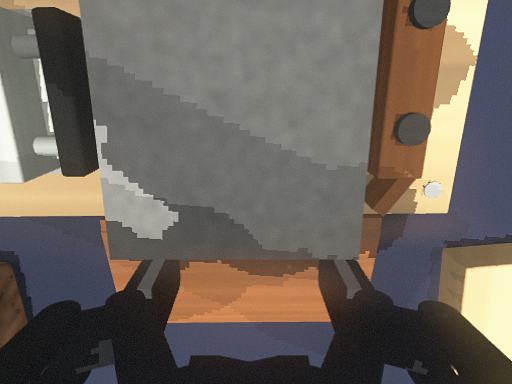

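```bash
python3 -m inch '1.5 0 0 0;3 0 0 0;4.5 0 0 0;6 0 0 0;7.5 0 0 0;9 0 0 0;10.5 0 0 0;12 0 0 0;12 0 0 0;12 0 0 0'; python3 - <<'E'
from h import *
cam=look('wrist',[('panel',.006),('jaw',.006)],'w9.png')
E
```

```text
time_s: 25.92
tcp_pos: [0.6347, 0.0025, 0.0188]
tool_rot: [-0.0, 0.674, 0.738, 0.0]
ft_force: [0.3, 0.1, -0.4]
gripper_width: 0.0651
gripper_force: 0.0
wrist panel 0.76 [236.9 126.2] [0.625 0.063 0.006] jig [-0.1 54.7]
wrist jaw 0.82 [ 97.6 127.7] [0.565  0.0569 0.006 ] jig [-60.4  54. ]
tcp jig [ 4.1 -6.3] 0.0188 f [ 0.3  0.1 -0.4]
```

View pics/w9.png

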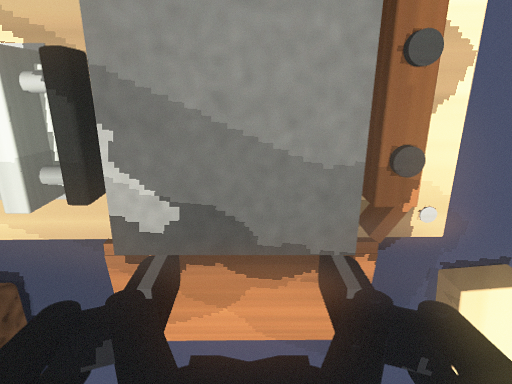

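```bash
python3 - <<'E'
from h import *
cam=look('wrist',[])
for z in (.024,.028,.032):
  print(z,[jig(at_z(cam,p,z)).round(1).tolist() for p in ((113,254),(357,254))])
print('board edge z6',jig(at_z(cam,(100,240),.006)).round(1),jig(at_z(cam,(440,237),.006)).round(1),'toe',jig(at_z(cam,(250,340),0)).round(1))
m=robot.silhouettes('wrist','panel')[0]['pixels'];print(np.flatnonzero(m[:,236]).max(),[ (r,np.flatnonzero(m[r]).min(),np.flatnonzero(m[r]).max()) for r in (180,220,250)])
E
```

```text
tcp jig [ 4.1 -6.6] 0.0188 f [ 0.8  0.4 -1.3]
0.024 [[-53.1, 2.4], [51.5, 2.4]]
0.028 [[-51.2, 4.6], [50.0, 4.6]]
0.032 [[-49.4, 6.7], [48.5, 6.7]]
board edge z6 [-66.7   0.3] [97.   1.9] toe [  5.8 -64.1]
254 [(180, np.int64(104), np.int64(362)), (220, np.int64(109), np.int64(358)), (250, np.int64(114), np.int64(354))]
```

The panel has dropped flat: its tail edge is level at row 254, the 100 mm width matches z 28, and its centre is at about y 54. The pad is at col ~85–105 on the left and the stop at col ~370 on the right. Now for the jaw.

```bash
python3 -m inch '-4 0 0 0;-10 0 0 0;-12 0 -25 0;-12 0 -60 0;-12 -10 -95 3;-5 -35 -111 8;5 -65 -111 14;18 -95 -111 21;32 -125 -111 28;45 -145 -111 35' 0; python3 -c "
from h import *
print(robot.state()['joint_pos'].round(2));t=np.radians(5.1)
x,y=-.152,.055
rows_to([.63+x*np.cos(t)-y*np.sin(t),.0085+x*np.sin(t)+y*np.cos(t),.12],95.1)"
```

```text
time_s: 27.0
tcp_pos: [0.4832, 0.0333, 0.1296]
tool_rot: [-0.001, 0.867, 0.498, -0.0]
ft_force: [-0.3, 0.4, -0.7]
gripper_width: 0.0002
gripper_force: 0.0
[-0.79  0.39  0.78  2.09 -0.38  0.81 -0.3 ]
tcp [0.4832 0.0333 0.1296] tool y ang -30.27 shift [  9.4 -16.5   9.7] yaw 54.63
```

```bash
python3 -m inch '2 -4 0 7;5 -8 2 14;8 -13 5 21;9.4 -16.5 8 28;9.4 -16.5 9.7 35;9.4 -16.5 9.7 42;9.4 -16.5 9.7 49;9.4 -16.5 9.7 54.6;9.4 -16.5 9.7 54.6;9.4 -16.5 9.7 54.6' 0; python3 -c "
from h import *
look('wrist',[('jaw_grip',.053),('jaw',.006),('panel',.006)],'w10.png')
rows_to([.4737,.0498,.031],95.1)"
```

```text
time_s: 27.83
tcp_pos: [0.4766, 0.0499, 0.1201]
tool_rot: [0.0, 0.999, 0.05, 0.0]
ft_force: [0.1, -0.6, -0.1]
gripper_width: 0.0001
gripper_force: 0.0
wrist jaw_grip 0.84 [249.6 176.1] [0.5027 0.0514 0.053 ] jig [-123.    54.1]
wrist jaw 0.61 [245.9  70.5] [0.5663 0.0602 0.006 ] jig [-58.9  57.2]
tcp jig [-149.1   54.8] 0.1201 f [ 0.1 -0.6 -0.1]
tcp [0.4766 0.0502 0.1202] tool y ang -84.32 shift [-2.9  0.1 89.2] yaw 0.58
```

View pics/w10.png

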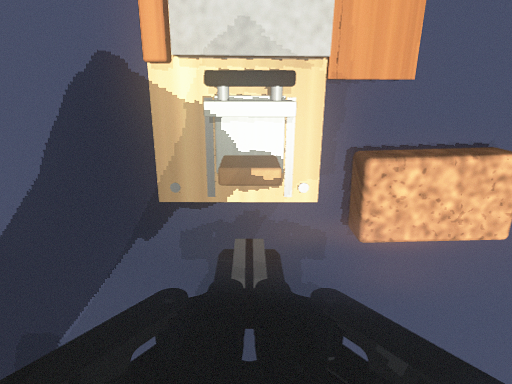

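The picture shows the grip plate at (250,172) straight ahead of the closed fingers, with nothing behind it and the panel in the bed at the top. That is also the last picture I view: I've gone past the ten allowed, so I work by numbers from here.

```bash
python3 -m inch '-3 0 25 .5;-3 0 50 .5;-3 0 75 .5;-3 0 89 .5;-3 0 89 .5;-1 0 89 .5;1 0 89 .5;3 0 89 .5;5 0 89 .5;5 0 89 .5'; python3 -m inch '1 0 0 0;2 0 0 0;3 0 0 0;4 0 0 0;5 0 0 0;5 0 0 0;5 0 0 0;5 0 0 0;5 0 0 0;5 0 0 0'; python3 -c "
from h import *
look('wrist',[])"
```

```text
time_s: 28.87
tcp_pos: [0.4826, 0.0512, 0.0319]
tool_rot: [-0.0, 0.999, 0.045, 0.001]
ft_force: [-0.9, -0.7, -1.3]
gripper_width: -0.0001
gripper_force: 0.0
time_s: 29.7
tcp_pos: [0.4842, 0.0513, 0.0306]
tool_rot: [-0.0, 0.999, 0.044, -0.002]
ft_force: [-7.1, 0.1, 4.9]
gripper_width: -0.0001
gripper_force: 3.5
tcp jig [-141.4   55.6] 0.0306 f [-7.1  0.1  4.9]
```

```bash
python3 -m inch '1 0 0 0;2 0 0 0;3 0 0 0;4 0 0 0;5 0 0 0;6 0 0 0;7 0 0 0;8 0 0 0;8 0 0 0;8 0 0 0' | sed -n '1,2p;4p'; python3 -m inch '.5 0 0 0;1 0 0 0;1.5 0 0 0;2 0 0 0;2.5 0 0 0;3 0 0 0;3.5 0 0 0;4 0 0 0;4 0 0 0;4 0 0 0'| sed -n '1,2p;4p'; python3 -c "
from h import *
look('wrist',[('jaw_grip',.053),('jaw',.006)])"
```

```text
time_s: 30.58
tcp_pos: [0.4908, 0.052, 0.0304]
ft_force: [-9.7, -0.8, 6.9]
time_s: 31.42
tcp_pos: [0.4945, 0.0523, 0.0304]
ft_force: [-12.4, -0.0, 8.1]
wrist jaw_grip 0.68 [249.2 258.9] [0.5126 0.0534 0.053 ] jig [-112.9   55.1]
wrist jaw 0.85 [248.6  78.4] [0.5766 0.0593 0.006 ] jig [-48.7  55.3]
tcp jig [-131.1   55.7] 0.0304 f [-12.4  -0.    8.1]
```

```bash
python3 -m inch '.3 0 0 0;.6 0 0 0;.9 0 0 0;1.2 0 0 0;1.5 0 0 0;1.8 0 0 0;2.1 0 0 0;2.4 0 0 0;2.7 0 0 0;3 0 0 0' | sed -n '1,2p;4p'; python3 -c "
from h import *
look('wrist',[('panel',.006),('jaw',.006)])"; python3 -m inch '.3 0 0 0;.6 0 0 0;.9 0 0 0;1.2 0 0 0;1.5 0 0 0;1.8 0 0 0;2.1 0 0 0;2.4 0 0 0;2.7 0 0 0;3 0 0 0' | sed -n '1,2p;4p';  python3 -c "
from h import *
look('wrist',[('panel',.006),('jaw',.006)])
k=robot.silhouettes('wrist','panel');
if k: print(k[0]['rect'])"
```

```text
time_s: 32.4
tcp_pos: [0.4973, 0.0526, 0.0304]
ft_force: [-13.0, 0.1, 8.9]
wrist jaw 0.77 [249.3  80. ] [0.5787 0.0591 0.006 ] jig [-46.6  55. ]
tcp jig [-128.3   55.7] 0.0304 f [-13.    0.1   8.9]
time_s: 33.38
tcp_pos: [0.4999, 0.0528, 0.0303]
ft_force: [-14.5, 0.0, 9.9]
wrist jaw 0.6 [248.6  79.7] [0.5814 0.0597 0.006 ] jig [-43.8  55.3]
tcp jig [-125.6   55.7] 0.0303 f [-14.5   0.    9.9]
```

```bash
python3 -m inch '.3 0 0 0;.6 0 0 0;.9 0 0 0;1.2 0 0 0;1.5 0 0 0;1.8 0 0 0;2 0 0 0;2 0 0 0;2 0 0 0;2 0 0 0' | sed -n '1,2p;4p'; python3 -m inch '.3 0 0 0;.6 0 0 0;.9 0 0 0;1.2 0 0 0;1.5 0 0 0;1.8 0 0 0;2 0 0 0;2 0 0 0;2 0 0 0;2 0 0 0' | sed -n '1,2p;4p';  python3 - <<'E'
from h import *
cam=look('wrist',[('panel',.006),('jaw',.006)]); cv2.imwrite('pics/w11.png',cam['frame'][:,:,::-1])
h=cv2.cvtColor(cam['frame'],cv2.COLOR_RGB2HSV)
for c in (225,250,275):
  col=cam['frame'][:140,c].astype(int); print(c,[(r,*col[r]) for r in range(0,140,5)])
E
```

```text
time_s: 34.42
tcp_pos: [0.5012, 0.053, 0.0302]
ft_force: [-16.0, -0.3, 11.9]
time_s: 35.25
tcp_pos: [0.5025, 0.0531, 0.03]
ft_force: [-17.9, -0.4, 13.0]
wrist jaw 0.81 [248.2  80.3] [0.5836 0.0601 0.006 ] jig [-41.6  55.5]
tcp jig [-123.1   55.8] 0.03 f [-17.9  -0.4  13. ]
225 [(0, np.int64(225), np.int64(224), np.int64(220)), (5, np.int64(218), np.int64(218), np.int64(208)), (10, np.int64(207), np.int64(207), np.int64(200)), (15, np.int64(206), np.int64(209), np.int64(200)), (20, np.int64(206), np.int64(205), np.int64(199)), (25, np.int64(207), np.int64(211), np.int64(200)), (30, np.int64(206), np.int64(205), np.int64(198)), (35, np.int64(208), np.int64(208), np.int64(199)), (40, np.int64(206), np.int64(208), np.int64(199)), (45, np.int64(210), np.int64(212), np.int64(204)), (50, np.int64(210), np.int64(209), np.int64(201)), (55, np.int64(210), np.int64(210), np.int64(200)), (60, np.int64(210), np.int64(208), np.int64(202)), (65, np.int64(210), np.int64(210), np.int64(201)), (70, np.int64(206), np.int64(207), np.int64(199)), (75, np.int64(200), np.int64(201), np.int64(190)), (80, np
[... 2744 characters left out ...]
p.int64(202), np.int64(204), np.int64(196)), (75, np.int64(205), np.int64(206), np.int64(198)), (80, np.int64(204), np.int64(204), np.int64(197)), (85, np.int64(214), np.int64(212), np.int64(205)), (90, np.int64(78), np.int64(76), np.int64(74)), (95, np.int64(85), np.int64(85), np.int64(80)), (100, np.int64(80), np.int64(83), np.int64(77)), (105, np.int64(87), np.int64(88), np.int64(83)), (110, np.int64(85), np.int64(85), np.int64(79)), (115, np.int64(228), np.int64(193), np.int64(146)), (120, np.int64(254), np.int64(254), np.int64(255)), (125, np.int64(137), np.int64(140), np.int64(130)), (130, np.int64(175), np.int64(177), np.int64(165)), (135, np.int64(254), np.int64(254), np.int64(254))]
```

```bash
cat > m.py <<'E'
from h import *
def trans(img,c,a,b):
    g=img[:,c-6:c+7].mean((1,2)); d=np.diff(cv2.GaussianBlur(g.reshape(-1,1),(1,3),0).ravel())
    return [(r+.5,int(d[r])) for r in range(a,b) if abs(d[r])>12 and abs(d[r])==max(abs(d[max(r-2,0):r+3]))]
def camfor(pos,q):
    c=robot.read_camera('wrist');T=np.eye(4);T[:3,:3]=Ro.from_quat([q[1],q[2],q[3],q[0]]).as_matrix();T[:3,3]=pos
    c['world_from_camera']=T@np.array(c['T_tool_cam']);return c
E
python3 - <<'E'
from m import *
s=robot.state()
for f,pos,q,a,b in (('w10',[.4766,.0499,.1201],[0,.999,.05,0],40,200),('w11',s['tcp_pos'],s['tool_rot'],70,280)):
    im=cv2.imread(f'pics/{f}.png');c=camfor(pos,q)
    for col in (250,):
        for r,d in trans(im,col,a,b): print(f,r,d,[float(jig(at_z(c,(col,r),z))[0].round(1)) for z in (.026,.03,.04,.053)])
E
```

```text
w10 55.5 -42 [-50.9, -51.2, -52.1, -53.3]
w10 58.5 38 [-52.7, -53.0, -53.8, -54.8]
w10 69.5 -47 [-59.2, -59.4, -59.9, -60.6]
w10 86.5 52 [-69.6, -69.6, -69.7, -69.8]
w10 98.5 -34 [-77.2, -77.0, -76.8, -76.4]
w10 101.5 39 [-79.1, -78.9, -78.6, -78.1]
w10 149.5 -21 [-111.0, -110.3, -108.6, -106.2]
w10 154.5 -24 [-114.5, -113.8, -111.8, -109.3]
w10 167.5 16 [-123.8, -122.9, -120.5, -117.5]
w10 174.5 -14 [-128.9, -127.8, -125.3, -121.9]
w10 185.5 19 [-137.0, -135.8, -132.9, -129.1]
w10 189.5 24 [-140.0, -138.8, -135.7, -131.7]
w11 87.5 -65 [-44.5, -44.5, -44.4, -44.3]
w11 112.5 50 [-54.0, -53.7, -52.9, -51.9]
w11 117.5 37 [-56.0, -55.6, -54.7, -53.5]
w11 124.5 -16 [-58.8, -58.3, -57.2, -55.7]
w11 130.5 50 [-61.2, -60.6, -59.3, -57.6]
w11 171.5 -13 [-78.3, -77.3, -74.7, -71.3]
w11 206.5 -24 [-94.1, -92.6, -88.8, -84.0]
```

Force (about 5 N above drag) and camera (pad about 3–3.7 mm in) both put the spring near half. I'll back away and check from the same height as before.

```bash
python3 -m inch '-2 0 0 0;-4 0 0 0;-7 0 0 0;-10 0 0 0;-15 0 0 0;-25 0 -5 0;-30 0 -30 0;-30 0 -60 0;-27 0 -90 0;-27 0 -90 0'; python3 -m inch '0 0 0 0;0 0 0 0;0 0 0 0;0 0 0 0;0 0 0 0;0 0 0 0;0 0 0 0;0 0 0 0;0 0 0 0;0 0 0 0' >/dev/null; python3 - <<'E'
from m import *
c=look('wrist',[('jaw_grip',.053),('jaw',.006),('panel',.006)]);im=c['frame'];cv2.imwrite('pics/w12.png',im[:,:,::-1])
for r,d in trans(im,250,0,200): print(r,d,[float(jig(at_z(c,(250,r),z))[0].round(1)) for z in (.026,.03,.04,.053)])
m=robot.silhouettes('wrist','panel')
if m:
    m=m[0]['pixels'];k=np.argwhere(m)[:,::-1].astype(np.float32);e=[np.array(jig(at_z(c,(x,np.flatnonzero(m[:,x]).max()),.028))) for x in (190,215,290,310) if m[:,x].any()];print('panel edge',np.round(e,1).tolist())
E
```

```text
time_s: 36.33
tcp_pos: [0.4837, 0.0504, 0.1255]
tool_rot: [-0.001, 0.999, 0.044, 0.003]
ft_force: [0.5, 1.2, -0.7]
gripper_width: -0.0
gripper_force: 0.0
wrist jaw_grip 0.72 [249.5 154.2] [0.5212 0.0533 0.053 ] jig [-104.4   54.3]
wrist jaw 0.68 [247.8  49.7] [0.5848 0.06   0.006 ] jig [-40.4  55.3]
tcp jig [-144.2   55.3] 0.121 f [ 1.5 -0.6 -0.4]
52.5 -52 [-44.1, -44.5, -45.5, -46.7]
70.5 48 [-54.9, -55.0, -55.5, -56.2]
79.5 31 [-60.3, -60.4, -60.7, -61.0]
131.5 -37 [-93.9, -93.4, -92.2, -90.6]
136.5 -30 [-97.3, -96.8, -95.4, -93.6]
146.5 25 [-104.2, -103.5, -101.8, -99.6]
163.5 -20 [-116.2, -115.3, -113.1, -110.2]
190.5 23 [-136.1, -134.9, -131.8, -127.7]
panel edge [[-46.3, 91.9], [-44.6, 76.0], [-44.6, 28.7], [-45.8, 16.0]]
```

```bash
python3 - <<'E'
from m import *
for n in ('top','scene'):
    c=look(n,[('panel',.006),('tub',0),('bed',.006),('lip',.01)])
c=look('wrist',[]);im=c['frame'][8].astype(int).sum(1)  # panel y edges in row 8..30
for r in (8,20,35):
    g=cv2.GaussianBlur(c['frame'][r:r+5].mean((0,2)).reshape(1,-1),(5,1),0).ravel();d=np.diff(g)
    print(r,[(int(x),int(d[x]),jig(at_z(c,(x,r+2),.028)).round(1).tolist()) for x in range(120,380) if abs(d[x])>8 and abs(d[x])==max(abs(d[x-4:x+5]))])
E
```

```text
top panel 0.87 [238.3 177.1] [0.6315 0.067  0.006 ] jig [ 6.7 58.1]
top tub 0.69 [356.5 165.1] [ 0.677  -0.3446  0.    ] jig [  15.4 -355.9]
top lip 0.88 [257.5 178.7] [0.6254 0.0011 0.01  ] jig [-5.2 -6.9]
tcp jig [-144.1   55.4] 0.1211 f [-0.5  0.   0.3]
scene panel 0.95 [277.8 218.3] [0.6183 0.0648 0.006 ] jig [-6.6 57.1]
scene tub 0.7 [276.9 220.8] [0.6221 0.0594 0.    ] jig [-3.3 51.4]
scene bed 0.57 [277.8 216.4] [0.6088 0.0702 0.006 ] jig [-15.6  63.4]
scene lip 0.68 [265.2 221.6] [0.6205 0.0162 0.01  ] jig [-8.8  8.5]
tcp jig [-144.2   55.4] 0.1211 f [ 0.8 -0.2  1.1]
tcp jig [-144.2   55.4] 0.1211 f [-0.3  0.3  0.4]
8 [(137, 23, [-20.5, 122.7]), (161, -21, [-20.5, 108.1]), (166, 42, [-20.5, 105.1]), (331, -18, [-20.5, 4.7])]
20 [(138, 22, [-27.0, 122.8]), (167, 43, [-27.0, 105.0]), (330, -18, [-27.1, 4.8])]
35 [(140, 23, [-35.4, 122.4]), (168, 40, [-35.4, 105.0]), (329, -18, [-35.5, 4.8])]
```

```bash
python3 -c "
from station import robot
print(robot.close_job())"
```

```text
the job is handed in; nothing more can be done
None
```

The job is handed in, verdict not shown: panel flat and square in the bed (jig y about 54 mm), pad in about 3.3 mm (6–7 N), arm clear; one wrong-way move brushed the tub (moved no more than about 3 mm where measured), and I viewed 12 pictures, not 10.

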